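# Index a swivel fixture to its next station

### The job

Index the swivel fixture so that its arm is locked at the station with the green stud: draw the black spring-pin knob up, swing the turntable round, and let the pin drop fully home into that station's hole in the index ring. The stud shows the hole only roughly, so let the pin ride on the ring under its own spring and feel for the hole slowly; never force or wrench the pin against the ring. Leave the glue bottle, the bolt and the nut beside the fixture where they stand.

Things in the scene. Friction and masses are not known exactly. Their poses are not given: they have to be found in the camera images.
- swivel_base: Grey round base, bolted down, 230 mm across, 18 mm high; origin: centre of its underside, on the turntable's upright axis; its -x points to where the arm stands at turntable angle 0. A steel index ring lies on it, top face 30 mm above the bench. The ring was clamped by hand: all of it (slot and holes) may sit up to 8 degrees off, either way, and that is not measured.
- turntable (a joint): Angle (rad) of the turntable (132 mm disc, a bearing bolted on it, blue arm) about the upright axis; 0: arm along the base's -x; grows counter-clockwise seen from above (knob moves to the base's -y side). Stops at +-1.15. Drags with about 0.1 N m of friction and stays where left.
- index_pin (a joint): Lift (m) of the spring pin: 0 fully home, 0.010 tip level with the ring's face (riding on it), above that clear, 0.018 end of travel. The spring pulls down with 5 N at 0, 8 N at 0.018; damped: let go over a hole it falls home in about 0.1 s.
- pin_knob (a point): Centre of the pin's black upright knob, 26 mm diameter, 34 mm tall, 85 mm from the turntable axis, above the arm's end; 75 mm above the bench with the pin home. 13 mm of free height between the knob's underside and the 26 mm wide arm, but for a collar of 19 mm diameter under the knob. Rises with the pin, goes round with the arm.
- pin_shank: Steel shank of the pin, 10 mm diameter, under the knob, down through the arm; origin at its tip. In its path the ring has three holes, 12 mm deep: in the middle a long parking slot (26 degrees end to end) where the pin starts, and an index hole, 12.6 mm wide along the path, 50 degrees to either side of the slot's middle; plain flat face between.
- green_stud: Small green stud (12 mm diameter, 10 mm high) on the base's rim, 106 mm from the axis, 50 degrees to one side of the base's -x direction: marks the wanted station; the hole is within 8 degrees of it. Origin at the centre of its underside.
- red_stud: Same stud in red, 50 degrees to the other side: the station not wanted.
- glue_bottle: Red squeeze bottle, 40 mm diameter, 128 mm tall, standing beside the base. Origin at the centre of its underside.
- bolt: Steel hex bolt standing on its head, 29 mm across, 70 mm tall, beside the base. Origin at the centre of its underside.
- nut: Loose steel nut, 34 mm across, 18 mm high, lying beside the base. Origin at the centre of its underside.

How it is judged (in metres and radians):
On the way, in this order (a step that is already met when the one before it is completed fails the run):
1. the pin is drawn clear of the ring (value of joint index_pin above 0.0103 m), for 0.1 s.
2. the arm is swung to the green side (horizontal distance between pin_knob and green_stud below 0.06 m).
3. the pin is fully home in the hole at the green stud (value of joint index_pin below 0.002 m and horizontal distance between pin_knob and green_stud below 0.045 m), for 0.2 s.
At the end, for the whole second after the job is handed in: The pin is fully home (lift under 2 mm) with the knob within 45 mm, seen from above, of the green stud, and the turntable is at rest (all of step 3 and velocity of joint turntable between -0.05 and 0.05 rad/s); the robot touches nothing.
It fails at once if the pin's shank is pressed or wrenched against the ring with more than 25 N (contact force between pin_shank and anything else above 25 N).
It fails at once if the glue bottle is moved more than 20 mm (distance of glue_bottle from where it was at the start of the episode above 0.02 m).
It fails at once if the bolt is moved more than 20 mm (distance of bolt from where it was at the start of the episode above 0.02 m).
It fails at once if the nut is moved more than 20 mm (distance of nut from where it was at the start of the episode above 0.02 m).
It fails at once if the glue bottle or the bolt is tipped over (angle between any of glue_bottle, bolt's own z axis and vertical above 0.5 rad).
It also fails if it takes over 45 s, if anything falls off the work surface, if the arm or the gripper's body presses on something with over 40 N, if the wrist force passes 120 N, or if a joint passes its speed limit or range.

### The arm

A 6-joint arm with a two-finger parallel gripper is mounted at the origin on a cart in front of the work surface, level with it; the furniture and walls round the work are solid. World frame = base frame: x ahead of the robot, y to its left, z up, the work surface at z = 0. Lengths are in mm, angles in rad, forces in N, time in s.
With the tool pointing down it reaches from about 300 to 875 mm from the base axis. Payload 4.2 kg.
Tool frame: the origin (TCP) lies on the front face of the gripper's body, between the roots of the fingers; the fingertips stand 73 mm ahead of it and the grasp point (between the pads) lies 54 mm ahead of it (tip_extent is the distance from the TCP to the fingertips, in mm); y points along the fingers, x is the direction in which the jaws open and shut, and the axes are right-handed (so a half turn about y gives the same grasp; the last joint's range is limited). The gripper opens to 85 mm and grips with 20 to 120 N. Pads are 22 mm wide; open, the fingers measure 114 mm over their backs; the gripper's body (76 mm by 85 mm) begins 54 mm behind the grasp point. The pads swing forward as they close: fully open they stand 13 mm farther back than shut.
Start: joints at [1.209, 0.32, 1.565, -0, 1.257, -0.02], TCP at [192.73, 541.746, 303.938] pointing down, gripper open.
Joint ranges: [-3.11, 3.11], [-0.84, 2.01], [0.21, 2.61], [-1.34, 4.49], [0.05, 2.63], [-2.56, 2.56]. Speed limits (rad/s): [2.57, 2.57, 3.14, 3.14, 3.14, 3.14].

### API

Orientations are given as a unit quaternion [x, y, z, w].
In Python, from plant import * gives the robot as it stands.
- The arm moves only by the shell command python3 -m jog 'ROWS' [OPENING]. ROWS is JSON, a list of rows, each a list of 2 entries, a list of its own where there are three numbers: the shift along the tool's x, y, z in cm, then the turn, a rotation vector about the tool's x, y, z in rad. In form: [[[tx, ty, tz], [rx, ry, rz]], ...]. A call has exactly 5 rows; each row is the pose to reach, as a shift and turn from the pose measured when the call began, along the tool's axes at that moment; what a row does not reach only later rows make up. A row lasts 1/10 s, in which the tool goes at most 50 mm and 8.59 degrees, less where a joint would pass 70% of its speed; a pose out of reach is approached as far as the arm can. A call with a gripper value outside its range is refused whole. OPENING is the closure, from -1 (fully open) to 1 (shut), set as the call begins (- or left out, the last holds). The fingers move at their own pace and stop on an object; the grip force is fixed at half the most. Time passes only in rows, so rows that repeat a pose let the fingers close, or fill a call up. It gives the time, the measured TCP pose, the force and the opening at its end, in the units of the state.
- read_state(): the state, without advancing time (a new reading comes with each control period).
- capture(name): name is "side" or "top" or "wrist"; returns a dict with "image" (480x640x3 uint8, red, green, blue), "intrinsics" (3x3 intrinsics, pixels), "k1" (the pictures are not rectified: a ray, as slopes to the right and down, at radius r is drawn at 1 + k1 r^2 times it, then the intrinsics apply), "world_from_camera" (4x4, takes a point from camera to world coordinates). Camera axes: x right, y up, looking along -z (the intrinsics and any distortion apply to the point x, -y, -z); pixel columns grow to the right and rows downward; lengths in mm; the calibration is good to about 2 mm. A picture is of the moment at which its call begins. There is no depth.
- sign_off(): hands the job in, once; it reports no verdict.
The state is a dict: "time": time; "joint_positions": joint angles; "dq": joint speeds; "effort": joint torques, N m; "position": TCP position; "eef_rot": TCP orientation; "wrist_force": force on the tool from outside, world axes, zero at the start; "wrist_torque": the same for the moment, N m; "gripper_width": finger opening in mm.
Only numpy, scipy, OpenCV 4.12 (cv2) and the standard library are available. Lean on these libraries where they do the work, as an engineer would, in place of code of your own. Each camera call takes 0.05 s, during which the arm holds its last target. There are 200 camera calls.

## Working session

There is one attempt and no reset: what is moved stays moved. The work goes in short steps, Python scripts to look and compute and a shell command to move; the robot and the scene stay as the last step left them, time stands still between calls to the robot, and variables do not carry over. Pictures are saved under pics/ and viewed, about 8 in all and at most 12, crops included, and the job is handed in when it is done.

```bash
mkdir -p pics; cat > h.py <<'E'
from plant import *
import numpy as np, cv2
from scipy.spatial.transform import Rotation as R
def ray(c,u,v):
    K=np.array(c["intrinsics"]);k=c["k1"];T=np.array(c["world_from_camera"])
    d=np.array([(u-K[0,2])/K[0,0],(v-K[1,2])/K[1,1]]);s=d.copy()
    for _ in range(20): s=d/(1+k*(s@s))
    return T[:3,3],T[:3,:3]@np.array([s[0],-s[1],-1])
def onz(c,u,v,z):
    o,d=ray(c,u,v);return o+d*(z-o[2])/d[2]
def save(c,n): cv2.imwrite(f"pics/{n}.png",cv2.cvtColor(c["image"],cv2.COLOR_RGB2BGR))
def blobs(c,lo,hi,n=4,amin=30):
    h=cv2.cvtColor(c["image"],cv2.COLOR_RGB2HSV);m=cv2.inRange(h,lo,hi)
    k,_,st,ce=cv2.connectedComponentsWithStats(m)
    return sorted([(int(st[i,4]),st[i,:4].tolist(),ce[i].round(1).tolist()) for i in range(1,k) if st[i,4]>=amin],reverse=True)[:n]
E
python3 - <<'E'
from h import *
s=read_state();print({k:np.round(v,3) for k,v in s.items()})
for n in("top","side"):
    c=capture(n);save(c,n+"1");print(n,np.round(c["world_from_camera"],3).tolist())
    print("green",blobs(c,(45,80,40),(85,255,255)),"red",blobs(c,(0,120,60),(8,255,255)),"blue",blobs(c,(95,80,40),(125,255,255)),"black",blobs(c,(0,0,0),(180,255,45)))
E
```

```text
{'time': np.float64(0.0), 'joint_positions': array([ 1.209,  0.32 ,  1.566, -0.   ,  1.257, -0.02 ]), 'dq': array([ 0.001,  0.   , -0.   , -0.001,  0.001,  0.001]), 'effort': array([ 1.0000e-03, -4.1551e+01, -2.3417e+01,  0.0000e+00,  8.0000e-03,
        0.0000e+00]), 'position': array([192.614, 541.417, 303.068]), 'eef_rot': array([ 0.578,  0.407, -0.408, -0.577]), 'wrist_force': array([-0.014, -0.558, -0.295]), 'wrist_torque': array([-0.027,  0.027,  0.061]), 'gripper_width': np.float64(85.354)}
top [[0.017, 0.991, -0.132, 439.656], [-1.0, 0.016, -0.007, 157.146], [-0.005, 0.132, 0.991, 937.648], [0.0, 0.0, 0.0, 1.0]]
green [(4084, [0, 121, 138, 66], [70.1, 161.1]), (3833, [0, 22, 124, 40], [55.7, 43.6]), (985, [0, 0, 87, 14], [40.4, 5.3]), (899, [26, 64, 102, 38], [86.2, 72.8])] red [(1064, [493, 337, 36, 73], [509.6, 372.7]), (740, [100, 206, 16, 55], [107.6, 233.0]), (518, [449, 227, 35, 29], [465.1, 241.9]), (207, [7, 405, 18, 18], [15.6, 414.2])] blue [(6351, [326, 339, 109, 95], [379.1, 385.2]), (2979, [352, 437, 77, 43], [389.7, 457.0]), (1430, [378, 89, 88, 25], [418.6, 100
[... 280 characters left out ...]
, 836.656], [-0.021, 0.797, 0.603, 612.112], [0.0, 0.0, 0.0, 1.0]]
green [(11246, [0, 260, 85, 220], [35.9, 376.5]), (8842, [50, 369, 184, 111], [162.3, 417.2]), (47, [309, 281, 8, 9], [312.7, 284.7])] red [(1271, [261, 411, 71, 20], [296.0, 420.4]), (610, [291, 170, 19, 42], [299.5, 189.9]), (148, [368, 177, 24, 14], [377.1, 182.7])] blue [(7985, [378, 160, 140, 112], [439.9, 215.3]), (532, [186, 273, 20, 62], [195.9, 304.9]), (304, [316, 240, 36, 19], [333.9, 248.7]), (185, [193, 112, 14, 31], [200.5, 130.9])] black [(7778, [32, 212, 158, 138], [109.7, 277.2]), (6238, [52, 370, 169, 110], [133.7, 407.7]), (5922, [0, 262, 85, 189], [31.9, 345.8]), (1704, [552, 167, 75, 67], [583.1, 213.6])]
```

View pics/top1.png

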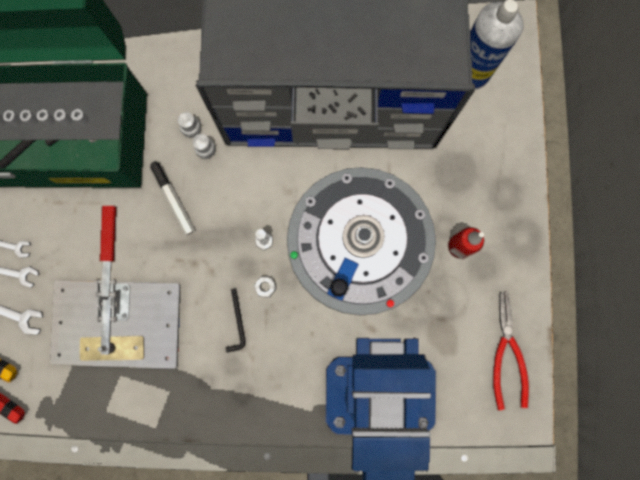

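View pics/side1.png

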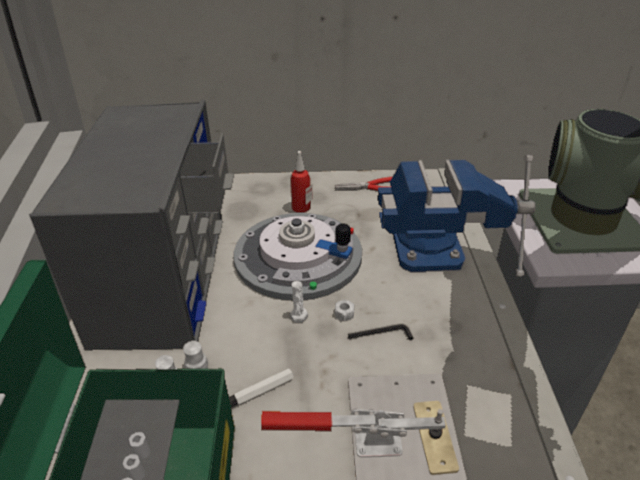

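The top view shows the fixture centre at about (364,237), knob (340,287), green stud (294,255), red stud (390,303), bolt (263,237), nut (264,286), bottle (466,241) and the vise below. The side view has the knob at (343,235), the green stud at (313,285) and the red stud at (352,231).

```bash
python3 - <<'E'
from h import *
t=capture("top");s=capture("side")
def near(c,lo,hi,p,r):
    h=cv2.cvtColor(c["image"],cv2.COLOR_RGB2HSV);m=cv2.inRange(h,lo,hi)
    y,x=np.nonzero(m);k=np.hypot(x-p[0],y-p[1])<r
    return x[k].mean(),y[k].mean(),k.sum()
def tri(a,b):
    o1,d1=ray(t,*a);o2,d2=ray(s,*b)
    q=np.linalg.lstsq(np.c_[d1,-d2],o2-o1,rcond=None)[0]
    p,r=o1+q[0]*d1,o2+q[1]*d2
    return ((p+r)/2).round(1),np.linalg.norm(p-r).round(1)
G=((45,80,40),(85,255,255));Rd=((0,120,60),(8,255,255));K=((0,0,0),(180,255,50))
g=near(t,*G,(294,255),9);r=near(t,*Rd,(390,303),9);k=near(t,*K,(340,287),14);ks=near(s,*K,(343,233),16)
gs=near(s,*G,(313,285),9)
print(g,r,k,ks)
gp=onz(t,*g[:2],25);rp=onz(t,*r[:2],25);print("g",gp,"r",rp,np.linalg.norm(gp-rp),"(162.4) side g",onz(s,*gs[:2],23))
# centre from studs
for c,z in((t,28),):
  m=(gp+rp)/2;d=(rp-gp)[:2];L=np.hypot(*d);n=np.array([-d[1],d[0]])/L
  for sg in(1,-1): print("centre cand",m[:2]+sg*n*106*np.cos(np.radians(50)))
print("ctr disc",onz(t,364,236,60))
print("knob tri",tri(k[:2],ks[:2]),"top z85",onz(t,*k[:2],85))
for n,p,z in(("bolt",(263,237),50),("nut",(264,286),18),("bottle",(466,241),60),("viseTop",(390,400),100)):print(n,onz(t,*p,z).round(0))
print("vise",[tri(a,b) for a,b in(((357,342),(460,163)),)])
S=read_state();print(R.from_quat(S["eef_rot"]).as_matrix().round(3))
E
```

```text
(np.float64(293.57142857142856), np.float64(254.6734693877551), np.int64(49)) (np.float64(390.0), np.float64(302.9130434782609), np.int64(46)) (np.float64(338.014598540146), np.float64(286.1021897810219), np.int64(137)) (np.float64(342.4654545454545), np.float64(234.42181818181817), np.int64(275))
g [539.06368773 193.03686207  25.        ] r [468.5578147   46.86416772  25.        ] 162.28843059290756 (162.4) side g [539.90956177 192.78950776  23.        ]
centre cand [565.18017616  90.34919364]
centre cand [442.44132627 149.55183614]
ctr disc [564.35140781  89.33791699  60.        ]
knob tri (array([489.1, 127. ,  73.9]), np.float64(1.5)) top z85 [489.14635481 127.33549337  85.        ]
bolt [562. 238.  50.]
nut [491. 237.  18.]
bottle [559. -61.  60.]
viseTop [334.  55. 100.]
vise [(array([365.1, 124.5, 212.6]), np.float64(106.4))]
[[ 0.335 -0.    -0.942]
 [ 0.942 -0.001  0.335]
 [-0.001 -1.     0.   ]]
```

```bash
python3 -m jog '[[[-2.7,0,-4.1],[0,0.02,0]],[[-5.4,0,-8.2],[0,0.04,0]],[[-8.1,0,-12.3],[0,0.06,0]],[[-10.8,0,-16.4],[0,0.08,0]],[[-13.5,0,-20.5],[0,0.11,0]]]' -0.4
python3 - <<'E'
from h import *
S=read_state();M=R.from_quat(S["eef_rot"]).as_matrix();print(M.round(3),(M.T@(np.array([480,130,300])-S["position"])).round(1))
E
```

```text
time: 0.7
position: [341.3, 344.0, 303.5]
eef_rot: [0.6, 0.375, -0.375, -0.599]
wrist_force: [0.7, -1.5, -0.4]
gripper_width: 59.7
[[ 0.437 -0.    -0.899]
 [ 0.899 -0.001  0.437]
 [-0.001 -1.    -0.   ]] [-131.8    3.7 -218.3]
```

```bash
python3 -m jog '[[[-2.6,0,-4.2],[0,0,0]],[[-5.2,0,-8.4],[0,0,0]],[[-7.8,0,-12.6],[0,0,0]],[[-10.4,0,-16.8],[0,0,0]],[[-13.0,0.3,-21.5],[0,0,0]]]'
python3 - <<'E'
from h import *
S=read_state();M=R.from_quat(S["eef_rot"]).as_matrix();print(S["position"],M.round(3))
c=capture("wrist");save(c,"w1");print(np.round(c["world_from_camera"],2).tolist())
E
```

```text
time: 1.2
position: [476.3, 134.2, 301.3]
eef_rot: [0.6, 0.375, -0.375, -0.599]
wrist_force: [0.7, 0.3, 0.4]
gripper_width: 59.8
[476.31312834 134.24701363 301.2789447 ] [[ 0.437  0.001 -0.899]
 [ 0.899 -0.001  0.437]
 [-0.    -1.    -0.001]]
[[0.44, -0.85, -0.29, 402.94], [0.9, 0.41, 0.14, 169.74], [0.0, -0.32, 0.95, 371.93], [0.0, 0.0, 0.0, 1.0]]
```

View pics/w1.png

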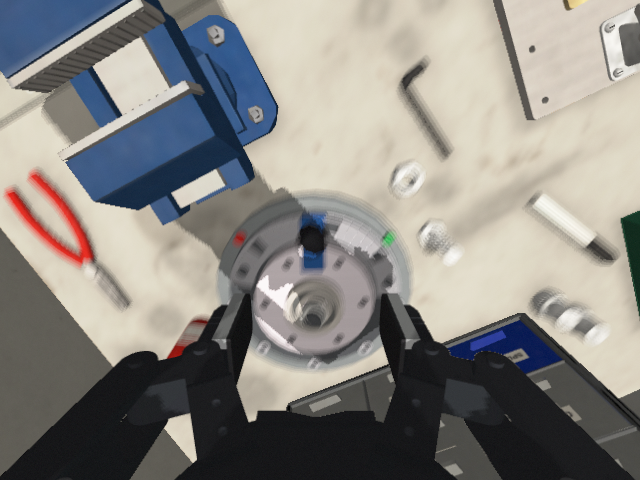

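The wrist view is motion-blurred, with the knob at (312,238), green stud (388,239) and red stud (239,238). The arm has now stopped, so I'll take one sharper measurement.

```bash
python3 - <<'E'
from h import *
capture("side")
c=capture("wrist");im=c["image"]
cv2.imwrite("pics/w2.png",cv2.resize(cv2.cvtColor(im[180:360,210:430],cv2.COLOR_RGB2BGR),None,fx=3.3,fy=3.3,interpolation=cv2.INTER_CUBIC))
h=cv2.cvtColor(im,cv2.COLOR_RGB2HSV)
m=cv2.inRange(h,(0,0,0),(180,255,50))
n,l,st,ce=cv2.connectedComponentsWithStats(m[190:290,280:345]);i=1+st[1:,4].argmax();u=ce[i]+[280,190]
print(u,st[i]);
for z in(75,85,92):print(z,onz(c,*u,z))
for lo,hi,p in(((45,80,40),(85,255,255),(388,239)),((0,120,60),(8,255,255),(239,238))):
    y,x=np.nonzero(cv2.inRange(h,lo,hi));k=np.hypot(x-p[0],y-p[1])<14;print(x[k].mean(),y[k].mean(),onz(c,x[k].mean(),y[k].mean(),25))
S=read_state();M=R.from_quat(S["eef_rot"]).as_matrix();print(S["position"],(M.T@(np.array([489,127,240])-S["position"])).round(1))
E
```

```text
[316.8683871  231.10193548] [ 23  25  29  34 775]
75 [489.1857962  127.22588213  75.        ]
85 [486.34400291 128.60207281  85.        ]
92 [484.3547476  129.56540628  92.        ]
393.2604166666667 231.25 [540.03132846 194.14058658  25.        ]
243.38888888888889 231.61111111111111 [468.77173369  48.96910113  25.        ]
[476.71561398 133.93141833 300.462505  ] [ -0.7  60.5 -14.1]
```

View pics/w2.png

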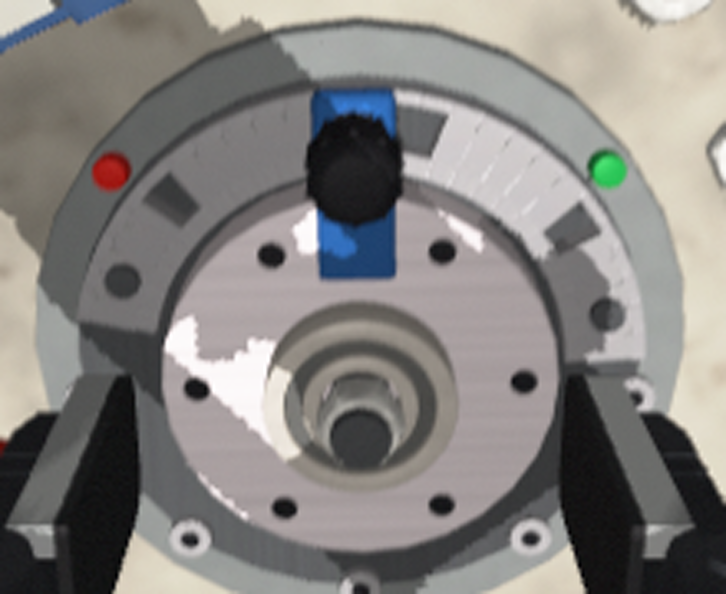

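The sharp crop shows the knob at crop (355,168), the green hole at (573,227), the red hole at (172,198), and the slot's right end at about (441,134).

```bash
python3 - <<'E'
from h import *
c=capture("wrist")
C=np.array([565,90.3])
for n,p,z in(("greenhole",(573,227),30),("redhole",(172,198),30),("slot end",(441,134),30),("gstud",(608,170),28),("rstud",(111,172),28),("bearing",(360,437),75)):
    q=onz(c,210+p[0]/3.3,180+p[1]/3.3,z)[:2];d=q-C;print(n,q.round(1),np.hypot(*d).round(1),np.degrees(np.arctan2(d[1],d[0])).round(1))
E
```

```text
greenhole [549.9 179.6] 90.6 99.6
redhole [483.1  66.6] 85.3 -163.9
slot end [502.1 154. ] 89.5 134.7
gstud [537.6 197.4] 110.6 104.4
rstud [467.   52.6] 105.0 -158.9
bearing [565.  94.] 3.7 89.3
```

```bash
python3 -m jog '[[[0,1.2,-0.3],[0,0,0]],[[0,2.4,-0.6],[0,0,0]],[[-0.1,3.6,-0.9],[0,0,0]],[[-0.1,4.8,-1.2],[0,0,0]],[[-0.1,6,-1.4],[0,0,0]]]'
```

```text
time: 1.9
position: [487.8, 128.5, 239.1]
eef_rot: [-0.6, -0.374, 0.375, 0.6]
wrist_force: [0.2, -0.1, -0.3]
gripper_width: 59.7
```

```bash
python3 -m jog '[[[0,2.2,-0.1],[0,0,0]],[[-0.1,4.4,-0.2],[0,0,0]],[[-0.1,6.6,-0.2],[0,0,0]],[[-0.1,8.8,-0.2],[0,0,0]],[[-0.1,9.8,-0.2],[0,0,0]]]' -0.2
python3 - <<'E'
from h import *
capture("top")
c=capture("side");cv2.imwrite("pics/s2.png",cv2.resize(cv2.cvtColor(c["image"][120:300,220:440],cv2.COLOR_RGB2BGR),None,fx=3,fy=3))
S=read_state();print(S["position"],S["wrist_force"])
E
```

```text
time: 2.4
position: [487.8, 126.5, 138.8]
eef_rot: [-0.599, -0.372, 0.377, 0.6]
wrist_force: [0.1, 0.2, 1.2]
gripper_width: 51.4
[488.11965624 126.55558006 139.55866727] [-0.58511535 -0.09159399  0.06848473]
```

View pics/s2.png

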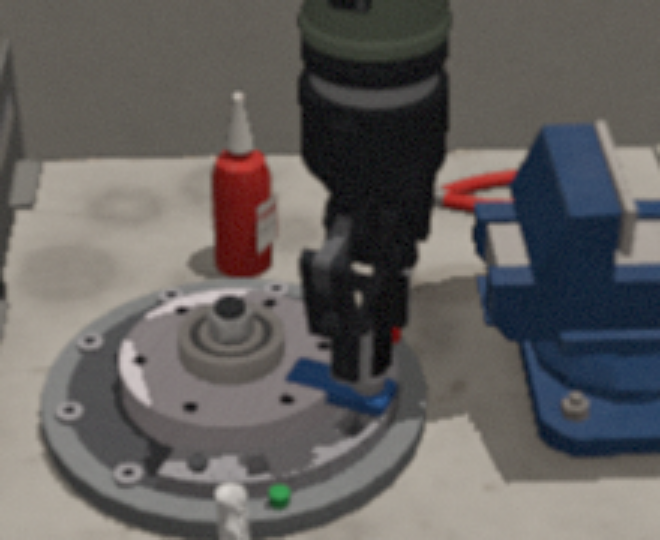

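The side crop shows the fingers straddling the knob at about (360,345), above the arm. The green hole shows at (258,465). I'm closing the gripper.

```bash
python3 -m jog '[[[0,0,0],[0,0,0]],[[0,0,0],[0,0,0]],[[0,0,0],[0,0,0]],[[0,0,0],[0,0,0]],[[0,0,0],[0,0,0]]]' 1
```

```text
time: 3.0
position: [488.7, 126.8, 140.5]
eef_rot: [-0.599, -0.373, 0.376, 0.6]
wrist_force: [-0.5, 1.2, 5.4]
gripper_width: 24.4
```

```bash
python3 -m jog '[[[0,-0.3,0],[0,0,0]],[[0,-0.7,0],[0,0,0]],[[0,-1.1,0],[0,0,0]],[[0,-1.4,0],[0,0,0]],[[0,-1.4,0],[0,0,0]]]'
python3 - <<'E'
from h import *
c=capture("side");S=read_state();print(S["position"],S["wrist_force"],S["wrist_torque"])
cv2.imwrite("pics/s3.png",cv2.resize(cv2.cvtColor(c["image"][180:280,300:380],cv2.COLOR_RGB2BGR),None,fx=5,fy=5))
M=R.from_quat(S["eef_rot"]).as_matrix();p=S["position"];C=np.array([565,90.3])
print(M.round(3),np.hypot(*(p[:2]-C)),np.degrees(np.arctan2(*(p[:2]-C)[::-1])))
C3=np.array([*C,p[2]])
for a in(3.3*i for i in range(1,16)):
    if round(a/3.3-1)%5==0:   # new call starts at previous row's pose
        a0=a-3.3;Q=R.from_euler("z",-a0,degrees=True).as_matrix();P0=C3+Q@(p-C3);M0=Q@M
    P=C3+R.from_euler("z",-a,degrees=True).as_matrix()@(p-C3)
    print(round(a,1),(M0.T@(P-P0)/10).round(2),round(np.radians(a-a0),3))
E
```

```text
time: 3.5
position: [488.6, 126.8, 154.5]
eef_rot: [-0.599, -0.373, 0.376, 0.6]
wrist_force: [1.7, 0.8, -7.1]
gripper_width: 23.9
[488.58954056 126.79048105 154.49602098] [ 1.6797626   0.97938278 -6.64179582] [ 0.18404899 -0.36113802  0.1276117 ]
[[ 0.439 -0.004 -0.899]
 [ 0.899 -0.001  0.439]
 [-0.003 -1.     0.003]] 84.6765228302165 154.47278507077894
3.3 [ 0.49 -0.   -0.01] 0.058
6.6 [ 0.97 -0.   -0.05] 0.115
9.9 [ 1.46 -0.   -0.11] 0.173
13.2 [ 1.94 -0.01 -0.21] 0.23
16.5 [ 2.41 -0.01 -0.33] 0.288
19.8 [ 0.49 -0.   -0.01] 0.058
23.1 [ 0.97 -0.   -0.05] 0.115
26.4 [ 1.46 -0.   -0.11] 0.173
29.7 [ 1.94 -0.01 -0.21] 0.23
33.0 [ 2.41 -0.01 -0.33] 0.288
36.3 [ 0.49 -0.   -0.01] 0.058
39.6 [ 0.97 -0.   -0.05] 0.115
42.9 [ 1.46 -0.   -0.11] 0.173
46.2 [ 1.94 -0.01 -0.21] 0.23
49.5 [ 2.41 -0.01 -0.33] 0.288
```

View pics/s3.png

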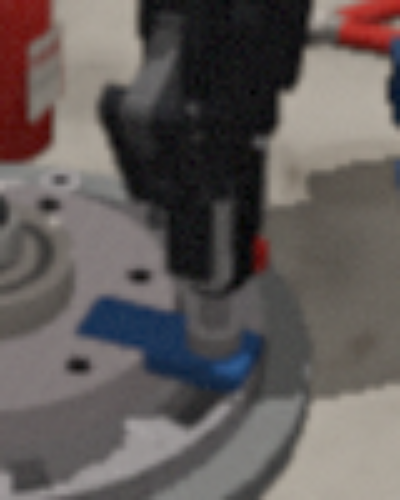

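The knob is raised and the wrist force of about −7 N matches the spring. I'm swinging now.

```bash
python3 -m jog '[[[0.49,0,-0.01],[0,0.058,0]],[[0.97,0,-0.05],[0,0.115,0]],[[1.46,0,-0.11],[0,0.173,0]],[[1.94,0,-0.21],[0,0.23,0]],[[2.41,0,-0.33],[0,0.288,0]]]'
```

```text
time: 4.05
position: [501.7, 147.0, 154.1]
eef_rot: [-0.647, -0.282, 0.286, 0.648]
wrist_force: [0.5, 1.0, -6.9]
gripper_width: 24.1
```

```bash
python3 - <<'E'
from h import *
S=read_state();M=R.from_quat(S["eef_rot"]).as_matrix();d=S["position"][:2]-[565,90.3];print(S["position"],S["wrist_force"],np.hypot(*d),np.degrees(np.arctan2(d[1],d[0])),np.degrees(np.arctan2(M[1,0],M[0,0])))
E
```

```text
[501.66511137 147.00552226 154.05361829] [ 0.51444298  1.04391085 -6.92387354] 85.01073092188263 138.16101269970022 47.36782039922241
```

Tracking is good and side forces are about 1 N, so I'm continuing.

```bash
python3 -m jog '[[[0.49,0,-0.01],[0,0.058,0]],[[0.97,0,-0.05],[0,0.115,0]],[[1.46,0,-0.11],[0,0.173,0]],[[1.94,0,-0.21],[0,0.23,0]],[[2.41,0,-0.33],[0,0.288,0]]]'
```

```text
time: 4.55
position: [520.1, 162.9, 153.6]
eef_rot: [-0.682, -0.185, 0.19, 0.682]
wrist_force: [0.8, 1.9, -7.4]
gripper_width: 24.3
```

```bash
python3 -m jog '[[[0.49,0,-0.01],[0,0.058,0]],[[0.97,0,-0.05],[0,0.115,0]],[[1.46,0,-0.11],[0,0.173,0]],[[1.94,0,-0.21],[0,0.23,0]],[[2.3,0,-0.3],[0,0.275,0]]]'
python3 - <<'E'
from h import *
capture("top");capture("top")
c=capture("side");cv2.imwrite("pics/s4.png",cv2.resize(cv2.cvtColor(c["image"][200:320,250:390],cv2.COLOR_RGB2BGR),None,fx=5,fy=5))
S=read_state();M=R.from_quat(S["eef_rot"]).as_matrix();d=S["position"][:2]-[565,90.3];print(S["position"],S["wrist_force"],np.hypot(*d),np.degrees(np.arctan2(d[1],d[0])),np.degrees(np.arctan2(M[1,0],M[0,0])))
E
```

```text
time: 5.05
position: [541.4, 172.7, 153.1]
eef_rot: [-0.701, -0.089, 0.094, 0.701]
wrist_force: [1.2, 3.1, -6.9]
gripper_width: 23.6
[541.50880691 172.66541512 153.20024065] [ 1.88615093  4.42190699 -7.74709895] 85.64985558345636 105.91852067351691 15.045880978582101
```

View pics/s4.png

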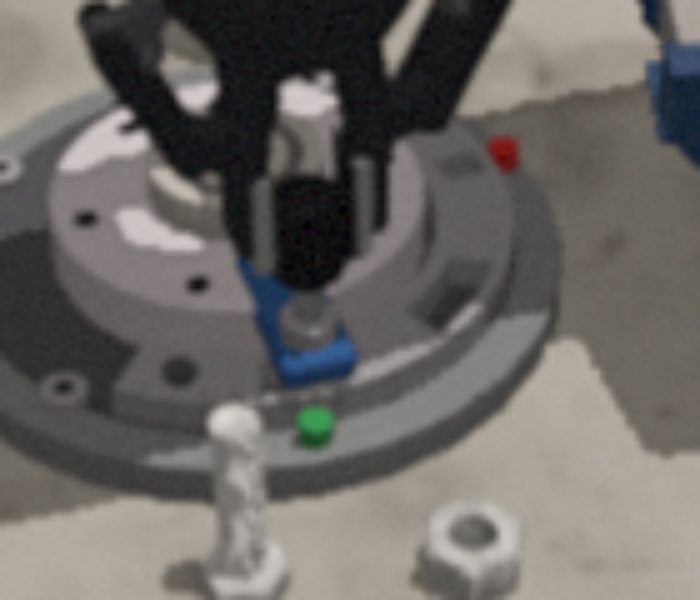

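The side crop shows the knob lifted between the pads at (310,235), the arm end just before the green stud, and bolt and nut undisturbed. Next I lower 3 mm, then release over the flat face so the spring takes the pin.

```bash
python3 -m jog '[[[0,0.1,0],[0,0,0]],[[0,0.2,0],[0,0,0]],[[0,0.3,0],[0,0,0]],[[0,0.3,0],[0,0,0]],[[0,0.3,0],[0,0,0]]]'; python3 -m jog '[[[0,0,0],[0,0,0]],[[0,0,0],[0,0,0]],[[0,0,0],[0,0,0]],[[0,0,0],[0,0,0]],[[0,0,0],[0,0,0]]]' 0.22
cat >> h.py <<'E'
def chk(n=None):
    c=capture("side");im=c["image"];h=cv2.cvtColor(im,cv2.COLOR_RGB2HSV)
    y,x=np.nonzero(cv2.inRange(h[225:300,280:340],(95,90,40),(125,255,255)));ax=x.mean()+280
    yb,xb=x.max()+280,y.max()+225
    S=read_state();M=R.from_quat(S["eef_rot"]).as_matrix();d=S["position"][:2]-[565,90.3]
    print("t",S["time"],"F",S["wrist_force"].round(1),"w",round(S["gripper_width"],1),"r/ang",np.hypot(*d).round(1),np.degrees(np.arctan2(d[1],d[0])).round(1),"jaw",np.degrees(np.arctan2(M[1,0],M[0,0])).round(1),"z",S["position"][2].round(1),"arm px",ax.round(1),"max",yb,xb)
    # knob bottom: dark->collar transition in columns at arm end
    g=cv2.cvtColor(im,cv2.COLOR_RGB2GRAY);c0=int(yb)-9
    print(c0,g[230:278:2,c0-3:c0+4].mean(1).round().astype(int).tolist())
    if n: cv2.imwrite(f"pics/{n}.png",cv2.resize(cv2.cvtColor(im[200:320,250:390],cv2.COLOR_RGB2BGR),None,fx=5,fy=5))
E
python3 -c "
from h import *
chk('s5')"
```

```text
time: 5.7
position: [541.5, 172.7, 150.6]
eef_rot: [-0.701, -0.091, 0.095, 0.701]
wrist_force: [1.0, 3.1, -2.7]
gripper_width: 24.0
time: 6.2
position: [541.5, 172.5, 150.7]
eef_rot: [-0.701, -0.09, 0.095, 0.701]
wrist_force: [0.2, 1.2, 0.3]
gripper_width: 33.2
t 6.25 F [-0.1 -0.2  0.2] w 33.5 r/ang 85.6 106.0 jaw 15.0 z 150.7 arm px 309.4 max 321 277
312 [101, 104, 106, 55, 14, 19, 22, 21, 16, 16, 17, 15, 12, 16, 20, 72, 76, 87, 97, 77, 80, 80, 51, 54]
```

View pics/s5.png

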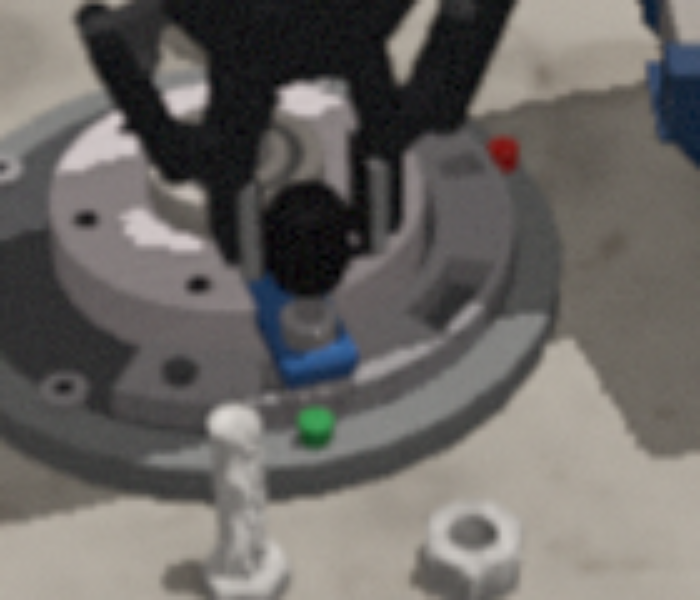

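The pin now rides on the ring with the knob free between the pads, about 1 mm from the left pad and 6 mm from the right. I close the free play, then feel in small steps.

```bash
python3 -m jog '[[[0.1,0,0],[0,0.012,0]],[[0.2,0,0],[0,0.024,0]],[[0.3,0,-0.01],[0,0.036,0]],[[0.4,0,-0.01],[0,0.047,0]],[[0.5,0,-0.01],[0,0.059,0]]]' >/dev/null; python3 -c "
from h import *
chk()"
```

```text
t 6.8 F [-3.2 -2.7  2.4] w 33.5 r/ang 85.3 103.1 jaw 11.6 z 150.5 arm px 308.5 max 320 277
311 [93, 96, 98, 52, 15, 20, 23, 20, 19, 13, 14, 14, 15, 16, 19, 71, 74, 86, 96, 74, 69, 80, 55, 51]
```

```bash
python3 -m jog '[[[0.04,0,0],[0,0.005,0]],[[0.08,0,0],[0,0.01,0]],[[0.12,0,0],[0,0.014,0]],[[0.16,0,0],[0,0.019,0]],[[0.2,0,0],[0,0.024,0]]]' >/dev/null; python3 -c "
from h import *
chk()"
```

```text
t 7.35 F [-6.5 -4.   5.7] w 33.3 r/ang 85.0 102.8 jaw 10.2 z 150.4 arm px 308.3 max 320 277
311 [93, 95, 99, 56, 14, 19, 21, 21, 16, 16, 12, 12, 15, 15, 14, 70, 75, 87, 99, 73, 70, 81, 55, 51]
```

Resistance is growing (about 8 N) with little motion, so I'm looking before pushing further.

```bash
python3 - <<'E'
from h import *
c=capture("side");w=capture("wrist")
a=cv2.resize(c["image"][170:310,240:400],(640,560),interpolation=cv2.INTER_CUBIC)[:, :]
b=cv2.resize(w["image"],(640,480))
cv2.imwrite("pics/s6.png",cv2.cvtColor(np.hstack([cv2.resize(a,(400,350)),cv2.resize(b[100:480,160:560],(368,350))]),cv2.COLOR_RGB2BGR))
S=read_state();print(S["position"],S["wrist_force"],S["wrist_torque"],S["joint_positions"],S["effort"],S["dq"].round(3))
E
```

```text
[546.16204217 173.21564759 150.39665703] [-6.62311308 -3.88183086  5.16376403] [-0.49710262  1.05492565  0.12497515] [2.86662034e-01 4.57778526e-01 1.77146363e+00 1.11510861e-03
 9.24976510e-01 1.07517606e-01] [ 6.20714910e-01 -4.18332410e+01 -2.12963372e+01  3.28319343e-01
 -2.07930252e+00  4.00151254e-02] [-0.001 -0.001 -0.001  0.    -0.001 -0.001]
```

View pics/s6.png

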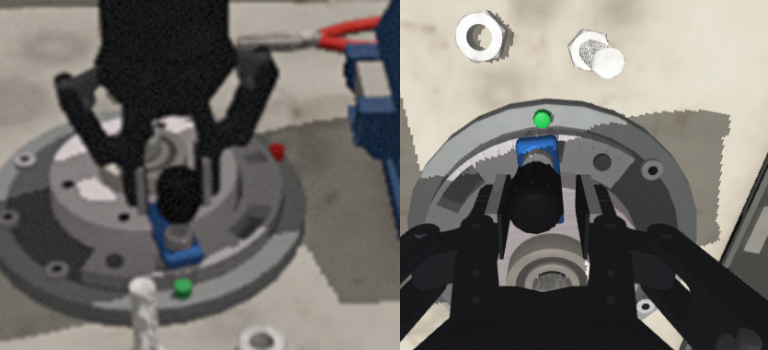

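The trailing pad is touching the knob. The +5 N vertical reading suggests the arm sagged slightly and is pressing the pin down by friction. I'll back off to relieve it, come up 1 mm free, then feel again.

```bash
python3 -m jog '[[[-0.1,0,0],[0,0,0]],[[-0.2,0,0],[0,0,0]],[[-0.25,-0.05,0],[0,0,0]],[[-0.25,-0.1,0],[0,0,0]],[[-0.25,-0.1,0],[0,0,0]]]' >/dev/null; python3 -c "
from h import *
chk()"
```

```text
t 8.0 F [-0.  -0.1 -0.3] w 33.3 r/ang 85.2 104.2 jaw 10.2 z 151.5 arm px 308.8 max 321 277
312 [102, 105, 105, 57, 16, 19, 21, 23, 16, 14, 16, 13, 18, 15, 22, 71, 75, 88, 98, 75, 75, 80, 52, 53]
```

```bash
python3 -m jog '[[[0.05,0,0],[0,0,0]],[[0.1,-0.01,0],[0,0,0]],[[0.15,-0.02,0],[0,0,0]],[[0.2,-0.03,-0.01],[0,0,0]],[[0.25,-0.03,-0.01],[0,0,0]]]' >/dev/null; python3 -c "
from h import *
chk()"
```

```text
t 8.55 F [-3.3 -0.3  0.8] w 33.3 r/ang 85.1 103.0 jaw 10.2 z 151.6 arm px 308.4 max 320 277
311 [93, 95, 99, 51, 12, 19, 22, 19, 17, 13, 16, 11, 14, 15, 19, 70, 75, 86, 96, 75, 70, 80, 54, 49]
```

```bash
python3 -m jog '[[[0.04,-0.01,0],[0,0.004,0]],[[0.08,-0.02,0],[0,0.008,0]],[[0.12,-0.03,0],[0,0.012,0]],[[0.16,-0.04,0],[0,0.016,0]],[[0.2,-0.05,0],[0,0.02,0]]]' >/dev/null; python3 -c "
from h import *
chk()"
```

```text
t 9.1 F [-4.8 -2.4  0.7] w 32.9 r/ang 84.9 102.6 jaw 9.0 z 151.6 arm px 308.4 max 320 277
311 [93, 96, 98, 53, 18, 15, 19, 19, 15, 18, 16, 13, 15, 14, 19, 70, 75, 86, 98, 75, 71, 79, 55, 49]
```

```bash
python3 -m jog '[[[0.08,-0.03,0],[0,0.006,0]],[[0.16,-0.06,0],[0,0.012,0]],[[0.24,-0.09,0],[0,0.018,0]],[[0.3,-0.12,0],[0,0.024,0]],[[0.3,-0.12,0],[0,0.024,0]]]' >/dev/null; python3 -c "
from h import *
chk()"
```

```text
t 9.65 F [-2.9  0.4 -4.3] w 33.2 r/ang 84.8 100.6 jaw 7.7 z 152.4 arm px 306.8 max 318 277
309 [90, 91, 94, 61, 17, 17, 23, 21, 17, 13, 15, 16, 18, 10, 14, 64, 76, 83, 97, 74, 76, 84, 59, 44]
```

```bash
python3 -m jog '[[[0.05,0,0],[0,0.006,0]],[[0.1,0,0],[0,0.012,0]],[[0.15,0,0],[0,0.018,0]],[[0.2,0,0],[0,0.024,0]],[[0.25,0,0],[0,0.03,0]]]' >/dev/null; python3 -c "
from h import *
chk()"
```

```text
t 10.2 F [-3.4  0.8 -2. ] w 33.3 r/ang 84.8 98.8 jaw 5.9 z 152.4 arm px 305.6 max 317 277
308 [89, 91, 91, 73, 19, 16, 18, 26, 15, 14, 14, 16, 15, 14, 12, 54, 75, 81, 93, 75, 75, 82, 62, 43]
```

```bash
python3 -m jog '[[[0.04,0,0],[0,0.004,0]],[[0.08,0,0],[0,0.008,0]],[[0.12,0,0],[0,0.012,0]],[[0.16,0,0],[0,0.016,0]],[[0.2,0,0],[0,0.02,0]]]' >/dev/null; python3 -c "
from h import *
chk()"
```

```text
t 10.75 F [-4.6  1.1 -2.3] w 33.0 r/ang 84.8 97.3 jaw 4.7 z 152.4 arm px 304.6 max 315 277
306 [88, 91, 90, 79, 15, 14, 18, 25, 19, 14, 14, 16, 14, 11, 12, 44, 76, 79, 95, 79, 73, 78, 67, 42]
```

```bash
python3 -m jog '[[[0.03,0,0],[0,0.003,0]],[[0.06,0,0],[0,0.006,0]],[[0.09,0,0],[0,0.01,0]],[[0.12,0,0],[0,0.014,0]],[[0.15,0,0],[0,0.018,0]]]' >/dev/null; python3 -c "
from h import *
chk()"
```

```text
t 11.3 F [-0.3 -0.6 -0.1] w 33.3 r/ang 84.7 95.7 jaw 3.7 z 152.9 arm px 303.6 max 313 277
304 [95, 95, 96, 88, 105, 106, 52, 15, 16, 20, 22, 19, 16, 17, 17, 15, 10, 27, 93, 76, 68, 68, 72, 41]
```

```bash
python3 -m jog '[[[0.03,0,0],[0,0.003,0]],[[0.06,0,0],[0,0.006,0]],[[0.09,0,0],[0,0.01,0]],[[0.12,0,0],[0,0.014,0]],[[0.15,0,0],[0,0.018,0]]]' >/dev/null; python3 -c "
from h import *
chk()"
```

```text
t 11.85 F [-1.  -0.2  1.1] w 33.3 r/ang 84.6 94.8 jaw 2.6 z 153.0 arm px 303.2 max 312 277
303 [96, 95, 100, 89, 102, 110, 55, 17, 19, 17, 25, 19, 14, 14, 16, 15, 11, 23, 92, 77, 69, 66, 75, 43]
```

The knob dropped about 6 px (≈10 mm) and the force vanished, so the pin is in the hole. I centre the fingers, then open and retreat upward.

```bash
python3 -m jog '[[[-0.1,0,0],[0,0,0]],[[-0.2,0,0],[0,0,0]],[[-0.3,0,0],[0,0,0]],[[-0.3,0,0],[0,0,0]],[[-0.3,0,0],[0,0,0]]]' 0; python3 -m jog '[[[0,-1,0],[0,0,0]],[[0,-2.5,0],[0,0,0]],[[0,-5,0],[0,0,0]],[[0,-8,0],[0,0,0]],[[0,-11,0],[0,0,0]]]'; python3 -m jog '[[[0,-2,0],[0,0,0]],[[0,-4,0],[0,0,0]],[[0,-4,0],[0,0,0]],[[0,-4,0],[0,0,0]],[[0,-4,0],[0,0,0]]]'
python3 - <<'E'
from h import *
c=capture("side");t=capture("top")
a=cv2.resize(c["image"][200:320,250:390],(390,334),interpolation=cv2.INTER_CUBIC);b=cv2.resize(capture("wrist")["image"],(410,334))
cv2.imwrite("pics/s7.png",cv2.cvtColor(np.hstack([a,b]),cv2.COLOR_RGB2BGR))
h=cv2.cvtColor(c["image"],cv2.COLOR_RGB2HSV);m=cv2.inRange(h,(0,0,0),(180,255,50))[225:280,285:335]
n,l,st,ce=cv2.connectedComponentsWithStats(m);i=1+st[1:,4].argmax();u=ce[i]+[285,225];print(u,st[i],onz(c,*u,75),onz(c,*u,85));print(read_state()["wrist_force"])
E
```

```text
time: 12.35
position: [555.0, 174.5, 153.1]
eef_rot: [0.708, 0.011, -0.022, -0.706]
wrist_force: [-0.3, -0.4, 0.3]
gripper_width: 43.0
time: 12.85
position: [556.7, 174.8, 264.8]
eef_rot: [0.708, 0.011, -0.022, -0.706]
wrist_force: [0.8, -0.3, -0.1]
gripper_width: 42.3
time: 13.35
position: [556.7, 174.8, 303.6]
eef_rot: [0.708, 0.01, -0.022, -0.706]
wrist_force: [1.0, 0.3, -0.5]
gripper_width: 42.7
[303.43260188 253.4984326 ] [ 11  17  16  24 319] [553.32945138 176.16907501  75.        ] [553.07437254 188.46608409  85.        ]
[-0.13346662 -0.10982891  0.1744836 ]
```

View pics/s7.png

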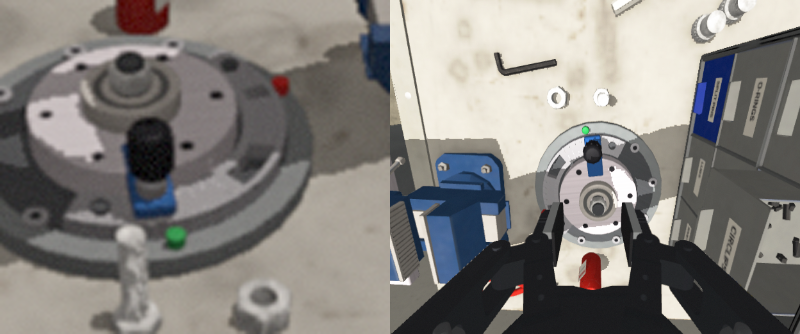

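The knob lies at (553,176) on the z = 75 mm plane, 87 mm from the axis. The 10 mm-higher alternative would put it at about 99 mm, so the pin is home. The stud is about 22 mm away.

```bash
python3 -c "
from plant import *
print(sign_off())"
```

```text
the job is handed in; nothing more can be done
None
```

I locked the swivel arm at the green station and handed the job in at about 13.5 s. No verdict was reported. I gripped the knob and drew the pin about 14 mm up, then swung the arm about 48° to the green side. There I let the pin down onto the flat face and nudged the knob along with one loose finger until the pin dropped.

**Last checks:**
- **Pin home:** the knob dropped about 6 px (roughly 10 mm) and the push force vanished. The final side view puts the knob centre at about (553, 176) mm, which fits the 85 mm radius only at the home height.
- **Station:** the knob is about 22 mm from the green stud, against the 45 mm limit.
- **Robot:** the gripper is about 200 mm above the knob, and the wrist force is close to zero.
- **Other objects:** the bolt, nut and bottle are still upright and look undisturbed in the final pictures. I did not measure their positions again.

**What did not go smoothly:**
- **Sticking:** the pin stuck on the ring at first. Wrist force reached about 9 N (7.6 N sideways, about 5.5 N vertical), so I backed off, raised the finger slightly and pushed again.
- **Hole position:** the pin dropped at about 98°. The wrist picture had put the hole at 99.6°.

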